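Scrub the dried streak inside the glue can

TASK

Take the long square-handled brush and put it down leaning in the metal glue can, bristles at the bottom, then let go and take it again by the end of its handle so that it can be held upright. Pressing the bristles lightly against the amber streak inside the wall below the pouring lip, scrub from the bottom of the can up about 6 cm, back down to the bottom and up again, without lifting off the wall; then gently leave the brush leaning in the can, bristles down. Do not press hard or let the brush drop, and leave the other things on the bench where they are.

Things in the scene. Friction and masses are not known exactly. Their poses are not given: they have to be found in the camera images.
- glue_can: open aluminium can screwed to the bench (fixed): upright round wall, 100 mm across outside, 92 mm inside, 110 mm high, floor 6 mm thick, two small screw ears at its foot. Origin: centre of its underside, at bench height; z up; x points level to the side of the pouring lip and the streak, which is the side away from the robot, to within 0.8 rad
- can_streak (a point): point on the inner wall in the middle of the amber streak, 46 mm from the can's axis along its +x, 58 mm above the bench. The streak, 16 to 22 mm wide, runs from rim to floor below the pouring lip, which sticks out 15 mm from the rim; it is only a stain on a rigid, even wall
- brush: brush, 200 mm long, 0.1 to 0.18 kg, rigid, bristles too. x axis: from bristle tip to handle butt. Origin: half-way along, on the underside as it lies; the long axis is y = 0, z = 14 mm. Handle: pale wood, 28 x 28 mm, flat sides to y and z, x = 8 to 100 mm. Neck: steel, 17 mm thick, x = -34 to 8. Head: black and blue bristles, 28 mm in diameter, domed end, x = -100 to -34
- brush_tip (a point): middle of the domed bristle end of the brush (x = -100 mm, on its long axis)
- brush_head (a point): point on the long axis in the middle of the bristle head, 34 mm from the tip; it is 32 mm off the can's axis when the head lies against the wall
- brush_butt (a point): middle of the end face of the brush handle (x = +100 mm, on its long axis). With the brush leaning in the can, about 25 to 33 degrees off the vertical, some 75 mm of the handle stand out beyond the rim
- f_clamp_2: tall upright bar clamp with black and orange handle, fixed at the far end of the long timber left of the can; its steel bar, some 40 mm thick, stands up higher than the arm's wrist works: keep the arm off it. Origin on the clamp, near the bar
- tape_measure: yellow tape measure, bystander; origin at the centre of its underside
- sanding_block_1: grey sanding block, bystander; origin at the centre of its underside
- offcut_3: wooden offcut, bystander; origin at the centre of its underside
Things that resemble listed ones, but are neither listed nor needed, are in the scene too. Leave any red look-alike of the brush alone.

How it is judged (in metres and radians):
On the way, in this order (a step that is already met when the one before it is completed fails the run):
1. the brush has been put down leaning in the can, bristles at the bottom, and let go (contact force between the fingers and brush below 0.05 N and horizontal distance between brush_tip and glue_can below 0.045 m and z of brush_tip in the frame of glue_can below 0.045 m and height (world z) of brush_butt above 0.14 m and linear speed of brush below 0.05 m/s), for 0.3 s.
2. held upright, within 0.3 rad, the bristles press on the streak with over 1 N: near the bottom (tip under 30 mm above the bench) (contact force between brush and glue_can above 1 N and contact force between the fingers and brush above 1 N and angle between brush's own x axis and vertical below 0.3 rad and x of brush_head in the frame of glue_can above 0.022 m and y of brush_head in the frame of glue_can between -0.016 and 0.016 m and z of brush_tip in the frame of glue_can below 0.03 m), for 0.03 s.
3. held upright, within 0.3 rad, the bristles press on the streak with over 1 N: half-way up (tip 35 to 50 mm above the bench) (contact force between brush and glue_can above 1 N and contact force between the fingers and brush above 1 N and angle between brush's own x axis and vertical below 0.3 rad and x of brush_head in the frame of glue_can above 0.022 m and y of brush_head in the frame of glue_can between -0.016 and 0.016 m and z of brush_tip in the frame of glue_can between 0.035 and 0.05 m), for 0.03 s.
4. held upright, within 0.3 rad, the bristles press on the streak with over 1 N: raised (tip over 57 mm above the bench) (contact force between brush and glue_can above 1 N and contact force between the fingers and brush above 1 N and angle between brush's own x axis and vertical below 0.3 rad and x of brush_head in the frame of glue_can above 0.022 m and y of brush_head in the frame of glue_can between -0.016 and 0.016 m and z of brush_tip in the frame of glue_can above 0.057 m), for 0.03 s.
5. held upright, within 0.3 rad, the bristles press on the streak with over 1 N: half-way on the way down (all of step 3), for 0.03 s.
6. held upright, within 0.3 rad, the bristles press on the streak with over 1 N: near the bottom again (all of step 2), for 0.03 s.
7. held upright, within 0.3 rad, the bristles press on the streak with over 1 N: half-way up again (all of step 5), for 0.03 s.
8. held upright, within 0.3 rad, the bristles press on the streak with over 1 N: raised a second time (all of step 4), for 0.03 s.
At the end, for the whole second after the job is handed in: The brush is let go and at rest in the can, bristles down: tip within 45 mm of the can's axis and less than 45 mm above the bench, butt over 140 mm above the bench (contact force between the fingers and brush below 0.05 N and horizontal distance between brush_tip and glue_can below 0.045 m and z of brush_tip in the frame of glue_can below 0.045 m and height (world z) of brush_butt above 0.14 m and linear speed of brush below 0.03 m/s); the robot touches nothing.
It fails at once if the held brush presses on the can with over 50 N (contact force between brush and glue_can above 50 N and contact force between the fingers and brush above 1 N).
It fails at once if the brush, let go, falls faster than 0.8 m/s (contact force between the fingers and brush below 0.05 N and linear speed of brush above 0.8 m/s).
It fails at once if a bystander (tape measure, sanding block, offcut) is moved more than 25 mm (distance of any of tape_measure, sanding_block_1, offcut_3 from where it was at the start of the episode above 0.025 m).
It also fails if it takes over 67 s, if anything falls off the work surface, if the arm or the gripper's body presses on something with over 40 N, if the wrist force passes 120 N, or if a joint passes its speed limit or range.

ROBOT

A 6-joint arm with a two-finger parallel gripper is mounted at the origin on the work surface; the furniture and walls round the work are solid. World frame = base frame: x ahead of the robot, y to its left, z up, the work surface at z = 0. Lengths are in m, angles in degrees, forces in N, time in s.
With the tool pointing down it reaches from about 0.3 to 0.75 m from the base axis. Payload 8.5 kg.
Tool frame: the origin (TCP) lies between the finger pads; the fingertips stand env.finger_overhang ahead of it and the grasp point (between the pads) lies 2 mm behind it (env.finger_overhang is the distance from the TCP to the fingertips, in m); z points along the fingers, y is the line along which they close (so a half turn about z gives the same grasp; the last joint's range is limited). The gripper opens to 85 mm and grips with 20 to 120 N. Pads are 22 mm wide; open, the fingers measure 114 mm over their backs; the gripper's body (76 mm by 85 mm) begins 54 mm behind the grasp point. The pads swing forward as they close: fully open they stand 13 mm farther back than shut.
Start: joints at [50.976, 21.807, 74.336, -0, 83.858, -12.336], TCP at [0.247, 0.491, 0.248] pointing down, gripper open.
Joint ranges: [-178.18, 178.18], [-50.72, 133.34], [12.68, 142.11], [-81.47, 261.47], [9.98, 163.14], [-165.26, 165.26]. Speed limits (degrees/s): [136.94, 136.94, 180, 180, 180, 180].

INTERFACE

Orientations are given as a 3x3 rotation matrix whose columns are the frame's x, y, z axes.
In Python, from rig import env gives the robot as it stands. The module is installed in compiled form; this text tells all that it offers.
- The arm moves only by the tool jog_arm, never from a script. Its arguments are lists of equal length, an entry for each row: "hand": the finger opening in m, from 0 to 0.0854; "travel": the shift along the world's x, y, z in m, a list of three; "yaw": the turn about the world's z in rad. A call has exactly 5 rows; each row shifts and turns the commanded pose from where the row before left it; what a row does not reach is not made up. A row lasts 1/8 s, in which the tool goes at most 62.5 mm and 10.7 degrees, less where a joint would pass 70% of its speed; a pose out of reach is approached as far as the arm can. A call is refused whole if a number of a shift passes 0.0625 or a number of a turn 0.188, either way. A call with a gripper value outside its range is refused whole. The fingers move at their own pace and stop on an object; "grip_force" is the grip in N (left out, the last holds). Time passes only in rows, so rows that do not move let the fingers close, or fill a call up. It gives the time, the measured TCP pose, the force, the opening and the grip force at its end, in the units of the state.
- env.observe(): the state, without advancing time (a new reading comes with each control period).
- env.get_image(name): name is "side" or "top"; returns the picture (400x640x3 uint8, red, green, blue); there is no depth.
- env.calibration(name): a dict with "fx", "fy", "cx", "cy" (pixels), "position" and "rotation" of the camera in the world. Camera axes: x right, y down, z forward; pixel columns grow to the right and rows downward; lengths in m; the calibration is good to about 2 mm. A picture is of the moment at which its call begins. calibration takes no time and is no camera call.
- env.close_job(): hands the job in; it is judged then, once.
The state is a dict: "time_s": time; "q": joint angles; "qvel": joint speeds; "joint_efforts": joint torques, N m; "position": TCP position; "tool_rot": TCP orientation; "ft_force": force on the tool from outside, world axes, zero at the start; "wrist_torque": the same for the moment, N m; "grip_width": finger opening in m; "gripper_force": force on a finger pad.
Only numpy, scipy, OpenCV 4.12 (cv2) and the standard library are available. Lean on these libraries where they do the work, as an engineer would, in place of code of your own. Each camera call takes 0.05 s, during which the arm holds its last target. There are 200 camera calls.

## Working session

There is one attempt and no reset: what is moved stays moved. The work goes in short steps, Python scripts to look and compute and a tool call to move; the robot and the scene stay as the last step left them, time stands still between calls to the robot, and variables do not carry over. Pictures are saved under pics/ and viewed, at most 10 in all, crops included, and the job is handed in when it is done.

Besides the shell and the picture viewer there is one more tool, called after "Request:" by a JSON object that holds its "name" and its "arguments", one argument or row to a line. jog_arm: Moves the arm, as the interface text tells. Its arguments: {"type":"object","properties":{"hand":{"type":"array"},"travel":{"type":"array"},"yaw":{"type":"array"},"grip_force":{"type":"number"}},"required":["hand","travel","yaw"]}

```bash
mkdir -p pics
cat > h.py <<'E'
import numpy as np, cv2
from rig import env
def snap(n,f,crop=None,s=1):
    im=env.get_image(n)[:,:,::-1].copy()
    if crop: x0,y0,x1,y1=crop; im=im[y0:y1,x0:x1]
    if s!=1: im=cv2.resize(im,None,fx=s,fy=s,interpolation=cv2.INTER_CUBIC)
    cv2.imwrite('pics/'+f,im)
def P(n,u,v,z):
    c=env.calibration(n); R=np.array(c['rotation']); p=np.array(c['position'])
    d=R@np.array([(u-c['cx'])/c['fx'],(v-c['cy'])/c['fy'],1]); return p+d*(z-p[2])/d[2]
def proj(n,X):
    c=env.calibration(n); d=np.array(c['rotation']).T@(np.array(X)-np.array(c['position']))
    return np.array([c['fx']*d[0]/d[2]+c['cx'],c['fy']*d[1]/d[2]+c['cy']])
E
python3 - <<'E'
from h import *
snap('top','t0.png');snap('side','s0.png')
for n in('top','side'):print(env.calibration(n))
print(env.finger_overhang,env.observe())
E
```

```text
{'fx': 435.0921577857278, 'fy': 435.0921577857278, 'cx': 315.03157487919765, 'cy': 204.17252393281257, 'position': array([ 0.3668143 , -0.26294491,  1.28580785]), 'rotation': array([[-0.01832576, -0.99355033,  0.11190132],
       [-0.99980618,  0.01901559,  0.00510038],
       [-0.00719535, -0.11178616, -0.99370623]])}
{'fx': 469.36507328038346, 'fy': 469.36507328038346, 'cx': 319.8472601016874, 'cy': 200.10750379917107, 'position': array([ 0.36889575, -1.38890262,  0.65691691]), 'rotation': array([[ 0.99485163, -0.02951639,  0.09694856],
       [-0.0993099 , -0.4745677 ,  0.87459879],
       [ 0.02019366, -0.87972398, -0.47505572]])}
0.017 {'time_s': 0.1, 'q': array([ 5.09777097e+01,  2.18379359e+01,  7.43772786e+01, -1.12831372e-03,
        8.38590941e+01, -1.23358867e+01]), 'qvel': array([ 0.03513343, -0.06349619, -0.21437345,  0.0393477 , -0.03558167,
       -0.06303524]), 'joint_efforts': array([ 2.43991024e-03, -4.49215972e+01, -2.31658655e+01, -2.17966221e-04,
        3.62161452e-03,  2.82082944e-06]), 'position': array([0.24686726, 0.49122552, 0.24778439]), 'tool_rot': array([[-8.93478836e-01,  4.49104584e-01, -8.01363964e-04],
       [ 4.49105225e-01,  8.93478291e-01, -1.01991292e-03],
       [ 2.57953736e-04, -1.27116736e-03, -9.99999159e-01]]), 'ft_force': array([-0.82156259,  0.02125346, -0.36075984]), 'wrist_torque': array([0.03094562, 0.01770543, 0.0148255 ]), 'gripper_force': 0.0, 'grip_width': 0.085246224472272}
```

View pics/t0.png

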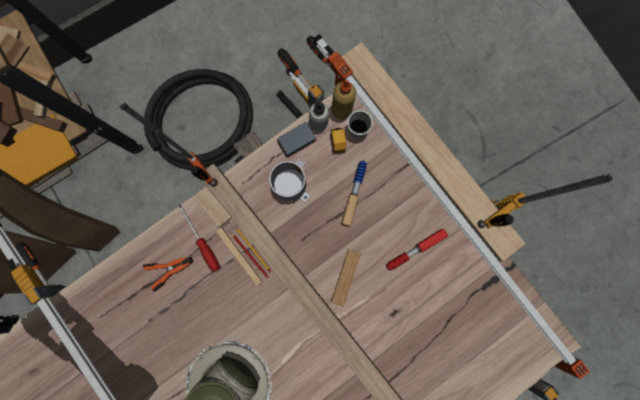

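View pics/s0.png

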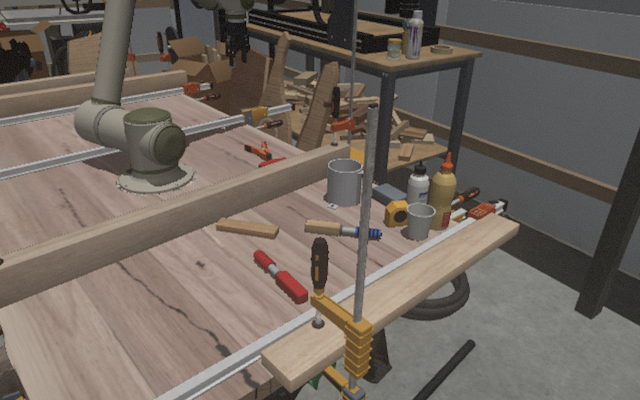

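The top view shows the can at about (288,180), the blue/pale brush from (362,163) to (348,224) with its tip away from the robot, and the red look-alike at (417,249). The arm isn't in the way. I'll take closer crops.

Run:
```python
from h import *
im=env.get_image('top')[:,:,::-1]
im2=env.get_image('side')[:,:,::-1]
a=cv2.resize(im[145:235,255:385],None,fx=6,fy=6,interpolation=cv2.INTER_CUBIC)
cv2.imwrite('pics/t1.png',a)
b=cv2.resize(im2[145:255,290:420],None,fx=5,fy=5,interpolation=cv2.INTER_CUBIC)
cv2.imwrite('pics/s1.png',b)
```

```text
(no output)
```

View pics/t1.png

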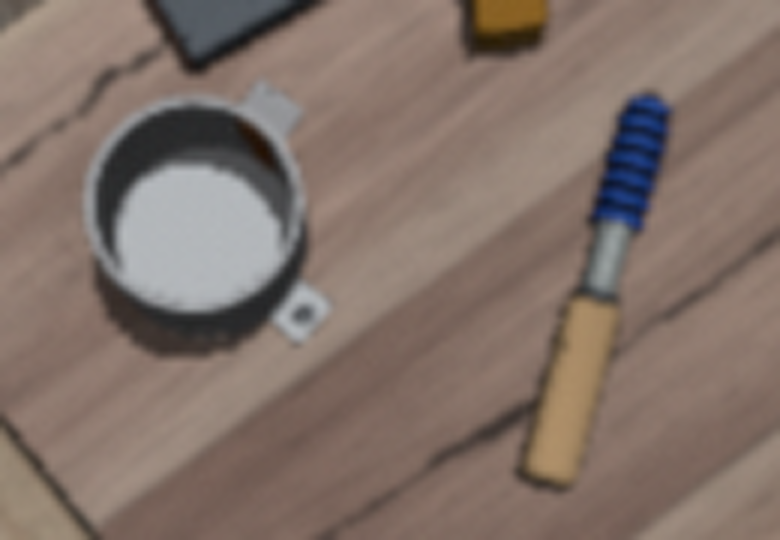

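View pics/s1.png

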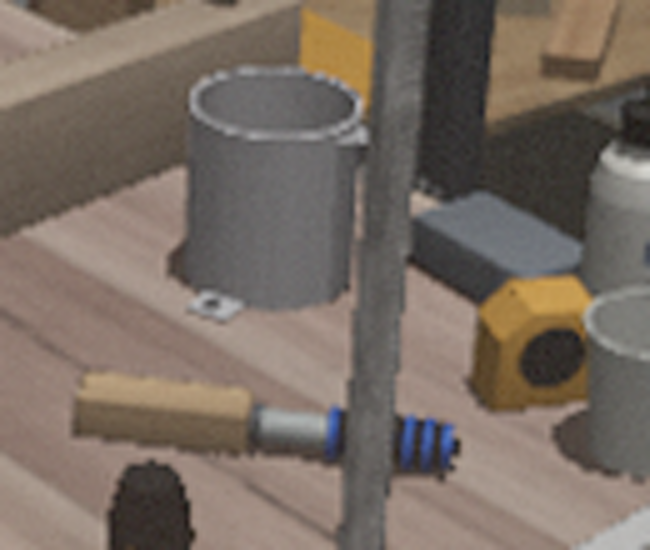

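The can rim is centred at about (287.3,178.8), with the lip and amber streak toward (278,105)/6 in the crop, up and to the right. The brush runs from tip (362.8,161) to butt (346.3,224.5). Next I'll compute world positions.

Run:
```python
from h import *
f=lambda u,v:(255+u/6,145+v/6)
c=P('top',*f(194,203),.110);print('can',c)
print('can side',P('side',290+275/5,145+103/5,.110))
fl=P('top',*f(199,238),.006);print('floor ctr',fl)
for n,p in dict(lip=(275,109),ear=(303,313)).items():
    X=P('top',*f(*p),.11 if n=='lip' else .003);print(n,X,np.degrees(np.arctan2(*(X-c)[1::-1])),np.linalg.norm((X-c)[:2]))
X=P('top',*f(258,145),.08);print('streak',X,np.degrees(np.arctan2(*(X-c)[1::-1])),np.linalg.norm((X-c)[:2]))
t=P('top',*f(651,97),.014);b=P('top',*f(548,480),.02)
print('tip',t,'butt',b,np.linalg.norm(t-b),np.degrees(np.arctan2(*(t-b)[1::-1])))
print('side butt',P('side',290+75/5,145+406/5,.014),'side tip',P('side',290+458/5,145+446/5,.014))
print('clamp',P('top',212,183,.06),P('top',122,105,.5),P('top',122,105,.4))
print('timber edges',P('top',215,195,.0),P('top',300,290,.05),P('top',365,380,.05),P('top',330,290,.0))
print('base',proj('top',[0,0,0]))
for n,p in dict(sand=(296,138),tape=(339,142),off=(345,277)).items():print(n,P('top',*p,.03))
```

```text
can [ 0.57049758 -0.18234287  0.11      ]
can side [ 0.57258027 -0.18072232  0.11      ]
floor ctr [ 0.57087801 -0.17749763  0.006     ]
lip [ 0.61340055 -0.21995919  0.11      ] -41.24352261289467 0.05705832311099949
ear [ 0.5327691  -0.22841289  0.003     ] -129.31534023705873 0.05954733542460581
streak [ 0.60267192 -0.21063327  0.08      ] -41.32466962109349 0.0428431370205693
tip [ 0.63588441 -0.40281173  0.014     ] butt [ 0.44662264 -0.34642022  0.02      ] 0.19757535134004078 -16.591695605773012
side butt [ 0.44713162 -0.34552949  0.014     ] side tip [ 0.63945872 -0.39741556  0.014     ]
clamp [0.57131707 0.03641549 0.06      ] [0.64895911 0.09886966 0.5       ] [0.68486417 0.1449133  0.4       ]
timber edges [0.54488258 0.04179945 0.        ] [ 0.26525377 -0.21013874  0.05      ] [ 0.0200816  -0.38422902  0.05      ] [ 0.25959717 -0.29527316  0.        ]
base [228.25280201 384.52846826]
sand [ 0.7061206  -0.20385635  0.03      ]
tape [ 0.6914649  -0.33059853  0.03      ]
off [ 0.29780046 -0.338054    0.03      ]
```

Both cameras agree on the can at (0.571,-0.181), with the streak azimuth about -41°. The brush butt is at (0.446,-0.346), pointing along -16.4°, and the measured length of 198 mm fits. The clamp bar is near (0.6,0.04). I'll go above the handle.

Request:
{"name": "jog_arm", "arguments": {
  "hand": [0.085,0.085,0.085,0.085,0.085],
  "travel": [
    [0.0115,-0.0423,0],
    [0.0115,-0.0423,0],
    [0.0115,-0.0423,0],
    [0.0115,-0.0423,0],
    [0.0115,-0.0423,0]
  ],
  "yaw": [-0.148,-0.148,-0.148,-0.148,-0.148],
  "grip_force": 20
}}

```text
time_s: 0.82
position: [0.3046, 0.2786, 0.2483]
tool_rot: [[-0.353, 0.936, 0.0], [0.936, 0.353, -0.0], [-0.0, 0.0, -1.0]]
ft_force: [1.1, 0.0, -0.6]
grip_width: 0.0847
gripper_force: 0.0
```

Request:
{"name": "jog_arm", "arguments": {
  "hand": [0.085,0.085,0.085,0.085,0.085],
  "travel": [
    [0.0115,-0.0423,0],
    [0.0115,-0.0423,0],
    [0.0115,-0.0423,0],
    [0.0115,-0.0423,0],
    [0.0115,-0.0423,0]
  ],
  "yaw": [-0.148,-0.148,-0.148,-0.148,-0.148]
}}

```text
time_s: 1.45
position: [0.3621, 0.067, 0.2484]
tool_rot: [[0.371, 0.929, 0.0], [0.929, -0.371, -0.0], [0.0, 0.0, -1.0]]
ft_force: [0.9, 0.1, 0.1]
grip_width: 0.0856
gripper_force: 0.0
```

Request:
{"name": "jog_arm", "arguments": {
  "hand": [0.085,0.085,0.085,0.085,0.085],
  "travel": [
    [0.0115,-0.0423,0],
    [0.0115,-0.0423,0],
    [0.0115,-0.0423,0],
    [0.0115,-0.0423,0],
    [0.0115,-0.0423,0]
  ],
  "yaw": [-0.148,-0.148,-0.148,-0.148,-0.148]
}}

```text
time_s: 2.08
position: [0.4196, -0.1446, 0.2483]
tool_rot: [[0.9, 0.436, 0.0], [0.436, -0.9, 0.0], [0.0, -0.0, -1.0]]
ft_force: [0.3, -0.1, 0.3]
grip_width: 0.085
gripper_force: 0.0
```

Request:
{"name": "jog_arm", "arguments": {
  "hand": [0.085,0.085,0.085,0.085,0.085],
  "travel": [
    [0.0115,-0.0423,0],
    [0.0115,-0.0423,0],
    [0.0115,-0.0423,0],
    [0.0115,-0.0423,0],
    [0.0115,-0.0423,0]
  ],
  "yaw": [-0.148,-0.148,-0.148,-0.148,-0.148]
}}

```text
time_s: 2.7
position: [0.4772, -0.356, 0.2481]
tool_rot: [[0.958, -0.285, -0.0], [-0.285, -0.958, 0.0], [-0.0, -0.0, -1.0]]
ft_force: [-0.4, -0.5, -0.2]
grip_width: 0.0849
gripper_force: 0.0
```

Request:
{"name": "jog_arm", "arguments": {
  "hand": [0.085,0.085,0.085,0.085,0.085],
  "travel": [
    [0,0.001,-0.05],
    [0,0,-0.06],
    [0,0,-0.05],
    [0,0,-0.04],
    [0,0,-0.02]
  ],
  "yaw": [0,0,0,0,0]
}}

```text
time_s: 3.32
position: [0.4763, -0.3529, 0.0259]
tool_rot: [[0.96, -0.28, -0.002], [-0.28, -0.96, 0.003], [-0.003, -0.002, -1.0]]
ft_force: [-0.4, -0.2, 0.9]
grip_width: 0.085
gripper_force: 0.0
```

Request:
{"name": "jog_arm", "arguments": {
  "hand": [0.085,0.06,0.04,0.02,0.02],
  "travel": [
    [0,0,-0.007],
    [0,0,0],
    [0,0,0],
    [0,0,0],
    [0,0,0]
  ],
  "yaw": [0,0,0,0,0],
  "grip_force": 20
}}

```text
time_s: 3.95
position: [0.4773, -0.3539, 0.0222]
tool_rot: [[0.96, -0.28, 0.001], [-0.28, -0.96, -0.001], [0.001, 0.001, -1.0]]
ft_force: [0.2, -0.7, 5.7]
grip_width: 0.0277
gripper_force: 22.1
```

Request:
{"name": "jog_arm", "arguments": {
  "hand": [0.02,0.02,0.02,0.02,0.02],
  "travel": [
    [0,0,0],
    [0,0,0],
    [0,0,0.01],
    [0,0,0.02],
    [0,0,0.03]
  ],
  "yaw": [0,0,0,0,0]
}}

```text
time_s: 4.58
position: [0.4766, -0.3532, 0.0817]
tool_rot: [[0.96, -0.28, -0.001], [-0.28, -0.96, 0.001], [-0.002, -0.001, -1.0]]
ft_force: [0.6, -0.3, -1.5]
grip_width: 0.0273
gripper_force: 21.4
```

Request:
{"name": "jog_arm", "arguments": {
  "hand": [0.02,0.02,0.02,0.02,0.02],
  "travel": [
    [0,0,0.05],
    [0,0,0.05],
    [0,0,0.06],
    [0,0,0.04],
    [0,0,0]
  ],
  "yaw": [0,0,0,0,0]
}}

```text
time_s: 5.2
position: [0.4774, -0.3539, 0.2849]
tool_rot: [[0.96, -0.28, 0.004], [-0.28, -0.96, -0.005], [0.006, 0.004, -1.0]]
ft_force: [-0.2, 0.3, -1.6]
grip_width: 0.0277
gripper_force: 21.4
```

Run:
```python
from h import *
snap('side','s2.png',(230,20,450,220),3.6)
s=env.observe();print(s['position'],s['ft_force'],s['wrist_torque'])
```

```text
[ 0.47692941 -0.35348243  0.28235902] [-0.48349634  0.78743857 -1.31572931] [0.00586845 0.06648927 0.00574601]
```

View pics/s2.png

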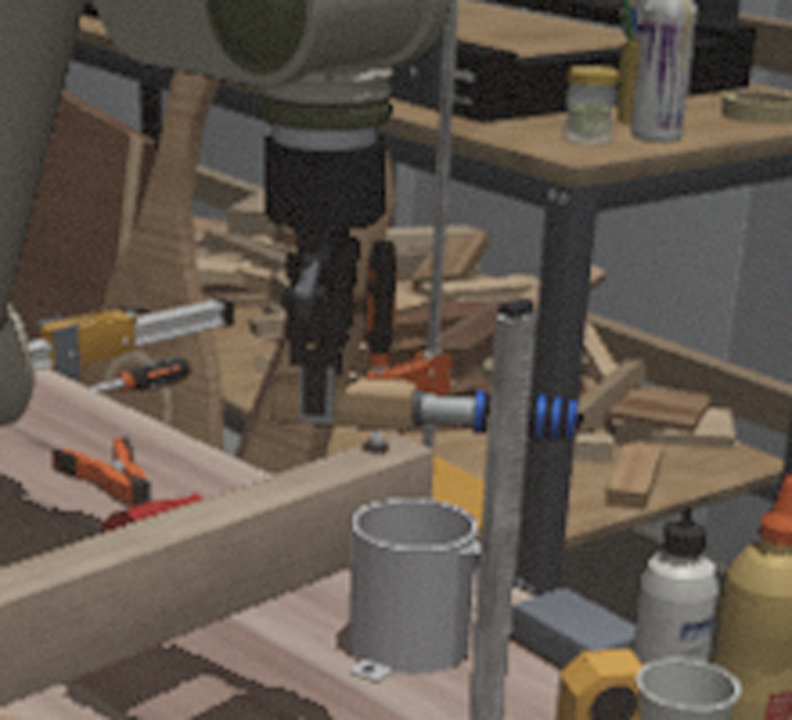

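The brush is held level and doesn't swing by itself. I'll tilt it by lowering the butt onto the can's rim, head outside, and first check the grip offset from the image: handle/neck joint at crop (418,405), butt end at about (287,400).

Run:
```python
from h import *
s=env.observe();p=s['position'];print(p)
X=P('side',230+418/3.6,20+407/3.6,p[2]-.008);d=np.array([.959,-.284])
print('joint x=8: along from grip',(X-p)[:2]@d)
X=P('side',230+578/3.6,20+417/3.6,p[2]-.008);print('tip along',(X-p)[:2]@d)
im=env.get_image('top');cv2.imwrite('pics/t2.png',cv2.resize(im[110:260,300:440,::-1],None,fx=4,fy=4))
```

```text
[ 0.47692941 -0.35348243  0.28235902]
joint x=8: along from grip 0.06340274798596189
tip along 0.16649561439294405
```

View pics/t2.png

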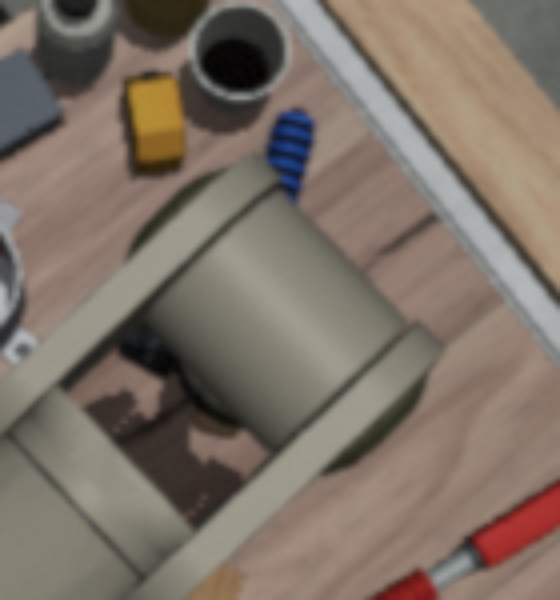

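Request:
{"name": "jog_arm", "arguments": {
  "hand": [0.02,0.02,0.02,0.02,0.02],
  "travel": [
    [0.01,0.01,0],
    [0.01,0.01,0],
    [0.01,0.01,0],
    [0.01,0.01,0],
    [0.01,0.01,0]
  ],
  "yaw": [-0.12,-0.12,-0.12,-0.12,-0.12]
}}

```text
time_s: 5.92
position: [0.5269, -0.3029, 0.2793]
tool_rot: [[0.631, -0.776, -0.003], [-0.776, -0.631, 0.003], [-0.004, 0.001, -1.0]]
ft_force: [-0.5, -0.0, -1.2]
grip_width: 0.0276
gripper_force: 21.4
```

Request:
{"name": "jog_arm", "arguments": {
  "hand": [0.02,0.02,0.02,0.02,0.02],
  "travel": [
    [0.01,0.01,0],
    [0.01,0.01,0],
    [0.01,0.01,0],
    [0.01,0.01,0],
    [0.01,0.01,0]
  ],
  "yaw": [-0.12,-0.12,-0.12,-0.12,-0.12]
}}

```text
time_s: 6.55
position: [0.5769, -0.253, 0.2792]
tool_rot: [[0.082, -0.997, -0.003], [-0.997, -0.082, 0.002], [-0.003, 0.003, -1.0]]
ft_force: [-0.4, -0.0, -1.6]
grip_width: 0.0275
gripper_force: 21.4
```

Request:
{"name": "jog_arm", "arguments": {
  "hand": [0.02,0.02,0.02,0.02,0.02],
  "travel": [
    [0,0,-0.03],
    [0,0,-0.05],
    [0,0,-0.04],
    [0,0,-0.02],
    [0,0,0]
  ],
  "yaw": [0,0,0,0,0]
}}

```text
time_s: 7.18
position: [0.5759, -0.2528, 0.1384]
tool_rot: [[0.086, -0.996, -0.005], [-0.996, -0.086, 0.004], [-0.004, 0.005, -1.0]]
ft_force: [-0.4, 0.1, -1.4]
grip_width: 0.0277
gripper_force: 21.4
```

Request:
{"name": "jog_arm", "arguments": {
  "hand": [0.02,0.02,0.02,0.02,0.02],
  "travel": [
    [0,0,-0.004],
    [0,0,-0.004],
    [0,0,-0.004],
    [0,0,-0.003],
    [0,0,-0.002]
  ],
  "yaw": [0,0,0,0,0]
}}

```text
time_s: 7.8
position: [0.5776, -0.2556, 0.1265]
tool_rot: [[0.086, -0.996, 0.003], [-0.996, -0.086, -0.005], [0.005, -0.003, -1.0]]
ft_force: [-2.4, -6.4, 10.1]
grip_width: 0.0279
gripper_force: 24.0
```

Run:
```python
from h import *
snap('side','s3.png',(290,100,450,260),3.7)
s=env.observe();print(s['position'],s['ft_force'],s['wrist_torque'])
```

```text
[ 0.57756379 -0.25556937  0.12627628] [-1.94057944 -6.75202882  8.41390715] [-0.74719532  0.32367356  0.08991442]
```

View pics/s3.png

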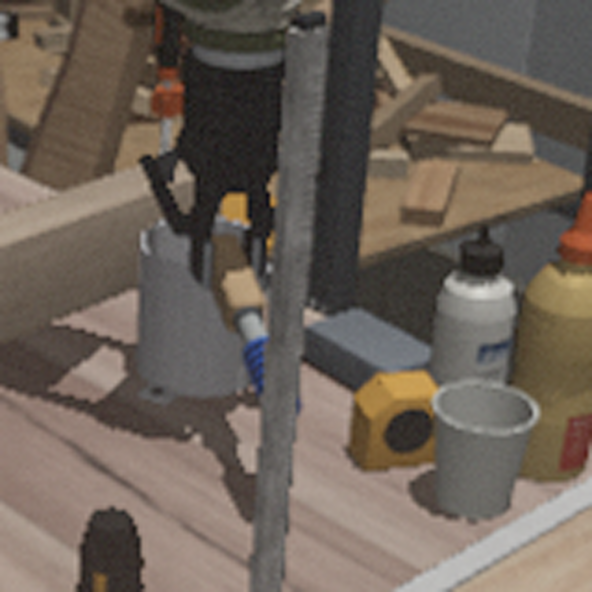

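The butt rests on the rim and the head points down toward the right, with the tip hidden near crop (290,410) behind the pole. I'll match that pixel to a tilt.

Run:
```python
from h import *
p=env.observe()['position']-[0,0,.006]
for t in (10,15,20,25,30,35,40):
    a=np.radians(t);u=np.array([.086*np.cos(a),-.996*np.cos(a),-np.sin(a)])
    for L in (.061,.103,.169):print(t,L,((proj('side',p+u*L)-[290,100])*3.7).round(),end=' ')
    print()
```

```text
10 0.061 [246. 321.] 10 0.103 [260. 358.] 10 0.169 [285. 420.] 
15 0.061 [245. 327.] 15 0.103 [259. 368.] 15 0.169 [282. 436.] 
20 0.061 [244. 333.] 20 0.103 [257. 377.] 20 0.169 [279. 451.] 
25 0.061 [243. 338.] 25 0.103 [255. 385.] 25 0.169 [275. 464.] 
30 0.061 [242. 342.] 30 0.103 [253. 392.] 30 0.169 [272. 475.] 
35 0.061 [240. 346.] 35 0.103 [251. 398.] 35 0.169 [267. 485.] 
40 0.061 [239. 349.] 40 0.103 [248. 403.] 40 0.169 [263. 492.]
```

By that fit the tilt is still small, under 10°. I'll press on gently.

Request:
{"name": "jog_arm", "arguments": {
  "hand": [0.02,0.02,0.02,0.02,0.02],
  "travel": [
    [0,0,-0.001],
    [0,0,-0.001],
    [0,0,-0.001],
    [0,0,-0.001],
    [0,0,0]
  ],
  "yaw": [0,0,0,0,0]
}}

```text
time_s: 8.48
position: [0.5778, -0.2561, 0.1229]
tool_rot: [[0.086, -0.996, 0.004], [-0.996, -0.086, -0.006], [0.006, -0.004, -1.0]]
ft_force: [-1.8, -7.6, 8.6]
grip_width: 0.0278
gripper_force: 25.2
```

Request:
{"name": "jog_arm", "arguments": {
  "hand": [0.02,0.02,0.02,0.02,0.02],
  "travel": [
    [0,0,-0.001],
    [0,0,-0.001],
    [0,0,-0.001],
    [0,0,-0.001],
    [0,0,0]
  ],
  "yaw": [0,0,0,0,0]
}}

```text
time_s: 9.1
position: [0.5778, -0.2563, 0.119]
tool_rot: [[0.086, -0.996, 0.005], [-0.996, -0.086, -0.006], [0.007, -0.004, -1.0]]
ft_force: [-1.2, -8.5, 10.7]
grip_width: 0.0277
gripper_force: 26.8
```

Request:
{"name": "jog_arm", "arguments": {
  "hand": [0.02,0.02,0.02,0.02,0.02],
  "travel": [
    [0,0,-0.001],
    [0,0,-0.001],
    [0,0,-0.001],
    [0,0,-0.001],
    [0,0,0]
  ],
  "yaw": [0,0,0,0,0]
}}

```text
time_s: 9.72
position: [0.5778, -0.2563, 0.1151]
tool_rot: [[0.086, -0.996, 0.005], [-0.996, -0.086, -0.006], [0.007, -0.004, -1.0]]
ft_force: [-3.2, -8.0, 11.0]
grip_width: 0.0273
gripper_force: 28.8
```

```bash
cat >> h.py <<'E'
def blue(n):
    im=cv2.cvtColor(env.get_image(n),cv2.COLOR_RGB2HSV)
    m=cv2.inRange(im,(108,120,50),(128,255,255))
    v,u=np.nonzero(m); return u,v
def fit(n):
    u,v=blue(n); return len(u),(u.mean().round(1),v.mean().round(1)),[(int(u[i]),int(v[i])) for i in (v.argmin(),v.argmax(),u.argmin(),u.argmax())]
E
python3 - <<'E'
from h import *
print(fit('side'),fit('top'))
s=env.observe();p=s['position']-[0,0,.006];print(s['ft_force'])
for t in (0,10,20,30,40,50):
    a=np.radians(t);u=np.array([.086*np.cos(a),-.996*np.cos(a),-np.sin(a)])
    for L in (.103,.169):print(t,L,proj('side',p+u*L).round(),proj('top',p+u*L).round(),end=' ')
    print()
E
```

```text
(41, (np.float64(357.8), np.float64(210.6)), [(359, 204), (358, 219), (355, 207), (360, 204)]) (152, (np.float64(356.8), np.float64(175.1)), [(348, 171), (346, 179), (346, 179), (366, 173)])
[-2.68397613 -8.02715906 11.35376418]
0 0.103 [361. 195.] [352. 172.] 0 0.169 [368. 208.] [376. 169.] 
10 0.103 [360. 201.] [351. 173.] 10 0.169 [367. 218.] [373. 171.] 
20 0.103 [359. 206.] [348. 174.] 20 0.169 [365. 226.] [369. 174.] 
30 0.103 [358. 210.] [345. 176.] 30 0.169 [363. 232.] [364. 176.] 
40 0.103 [357. 213.] [342. 177.] 40 0.169 [361. 237.] [358. 178.] 
50 0.103 [355. 215.] [337. 178.] 50 0.169 [358. 239.] [350. 180.]
```

Request:
{"name": "jog_arm", "arguments": {
  "hand": [0.02,0.02,0.02,0.02,0.02],
  "travel": [
    [0,0,-0.001],
    [0,0,-0.001],
    [0,0,-0.001],
    [0,0,-0.001],
    [0,0,0]
  ],
  "yaw": [0,0,0,0,0]
}}

```text
time_s: 10.45
position: [0.5778, -0.2561, 0.1111]
tool_rot: [[0.086, -0.996, 0.005], [-0.996, -0.086, -0.006], [0.007, -0.004, -1.0]]
ft_force: [-2.9, -6.9, 12.4]
grip_width: 0.0277
gripper_force: 31.3
```

Run:
```python
from h import *
print(fit('side'),fit('top'))
s=env.observe();p=s['position']-[0,0,.006];print(s['ft_force'])
for t in (20,30,40,50):
    a=np.radians(t);u=np.array([.086*np.cos(a),-.996*np.cos(a),-np.sin(a)])
    for L in (.103,.169):print(t,L,proj('side',p+u*L).round(),proj('top',p+u*L).round(),end=' ')
    print()
```

```text
(43, (np.float64(357.3), np.float64(215.1)), [(357, 208), (357, 227), (354, 210), (359, 208)]) (134, (np.float64(353.8), np.float64(176.4)), [(346, 172), (344, 180), (344, 180), (363, 175)])
[-2.91158486 -8.81286004 10.626398  ]
20 0.103 [359. 207.] [348. 175.] 20 0.169 [365. 227.] [369. 174.] 
30 0.103 [358. 211.] [345. 176.] 30 0.169 [363. 234.] [364. 176.] 
40 0.103 [357. 214.] [341. 177.] 40 0.169 [361. 238.] [357. 178.] 
50 0.103 [355. 216.] [337. 178.] 50 0.169 [358. 240.] [350. 180.]
```

The tilt is now about 30° and the tip is near the bench. I'll lift, back off, and turn so the tip points at azimuth 49°, along the streak's tangent.

Request:
{"name": "jog_arm", "arguments": {
  "hand": [0.02,0.02,0.02,0.02,0.02],
  "travel": [
    [0,0,0.03],
    [0,0,0.05],
    [0,0,0.05],
    [-0.02,0,0.03],
    [-0.02,0,0]
  ],
  "yaw": [0,0,0,0,0.15]
}}

```text
time_s: 11.18
position: [0.5371, -0.2539, 0.2711]
tool_rot: [[0.238, -0.971, 0.005], [-0.971, -0.238, -0.003], [0.004, -0.004, -1.0]]
ft_force: [-0.3, -0.7, -1.1]
grip_width: 0.0275
gripper_force: 29.6
```

Request:
{"name": "jog_arm", "arguments": {
  "hand": [0.02,0.02,0.02,0.02,0.02],
  "travel": [
    [-0.02,-0.004,0],
    [-0.02,-0.004,0],
    [-0.006,-0.004,0],
    [0,-0.004,0],
    [0,0,0]
  ],
  "yaw": [0.156,0.156,0.156,0.156,0.156]
}}

```text
time_s: 11.8
position: [0.4908, -0.2698, 0.2685]
tool_rot: [[0.853, -0.522, 0.0], [-0.522, -0.853, -0.0], [0.0, 0.0, -1.0]]
ft_force: [-0.6, -0.7, -0.9]
grip_width: 0.0278
gripper_force: 29.6
```

Request:
{"name": "jog_arm", "arguments": {
  "hand": [0.02,0.02,0.02,0.02,0.02],
  "travel": [
    [0,0,0],
    [0,0,0],
    [0,0,0],
    [0,0,0],
    [0,0,0]
  ],
  "yaw": [0.156,0.156,0.156,0.156,0.156]
}}

```text
time_s: 12.42
position: [0.4909, -0.2696, 0.2685]
tool_rot: [[0.973, 0.229, 0.0], [0.229, -0.973, -0.0], [0.0, 0.0, -1.0]]
ft_force: [-0.7, 0.6, -1.0]
grip_width: 0.0271
gripper_force: 29.6
```

Request:
{"name": "jog_arm", "arguments": {
  "hand": [0.02,0.02,0.02,0.02,0.02],
  "travel": [
    [0,0,0],
    [0,0,0],
    [0,0,0],
    [0,0,0],
    [0,0,0]
  ],
  "yaw": [0.156,0.156,0.156,0.156,0]
}}

```text
time_s: 13.05
position: [0.491, -0.2696, 0.2685]
tool_rot: [[0.661, 0.75, 0.0], [0.75, -0.661, -0.0], [-0.0, 0.0, -1.0]]
ft_force: [-0.6, 0.5, -0.9]
grip_width: 0.0275
gripper_force: 29.6
```

Run:
```python
from h import *
print(fit('side'),fit('top'))
s=env.observe();p=s['position']-[0,0,.006];print(s['ft_force'],s['position'],s['tool_rot'][:,0])
e=s['tool_rot'][:,0]
for t in (20,25,30,35,40,50):
    a=np.radians(t);u=np.array([e[0]*np.cos(a),e[1]*np.cos(a),-np.sin(a)])
    for L in (.103,.169):print(t,L,proj('side',p+u*L).round(),proj('top',p+u*L).round(),end=' ')
    print()
```

```text
(89, (np.float64(345.6), np.float64(136.5)), [(406, 26), (345, 143), (336, 137), (406, 26)]) (44, (np.float64(279.5), np.float64(169.8)), [(280, 166), (278, 174), (276, 170), (283, 167)])
[-0.78843562  0.00993314 -1.5273686 ] [ 0.49099449 -0.26962071  0.26842292] [ 6.62539653e-01  7.49026837e-01 -7.27602679e-05]
20 0.103 [341. 128.] [290. 177.] 20 0.169 [353. 130.] [272. 163.] 
25 0.103 [341. 132.] [291. 178.] 25 0.169 [352. 135.] [274. 165.] 
30 0.103 [340. 135.] [293. 180.] 30 0.169 [350. 140.] [277. 168.] 
35 0.103 [339. 138.] [294. 182.] 35 0.169 [349. 145.] [280. 171.] 
40 0.103 [337. 141.] [296. 183.] 40 0.169 [347. 150.] [282. 174.] 
50 0.103 [335. 147.] [300. 187.] 50 0.169 [342. 159.] [289. 180.]
```

Tilt is about 31°, lined up with the can's axis. Lowering the head into the can.

Request:
{"name": "jog_arm", "arguments": {
  "hand": [0.02,0.02,0.02,0.02,0.02],
  "travel": [
    [0,0,-0.03],
    [0,0,-0.03],
    [0,0,-0.02],
    [0,0,-0.008],
    [0,0,0]
  ],
  "yaw": [0,0,0,0,0]
}}

```text
time_s: 13.78
position: [0.4911, -0.2697, 0.1804]
tool_rot: [[0.661, 0.75, -0.0], [0.75, -0.661, 0.0], [-0.0, -0.0, -1.0]]
ft_force: [-0.3, -0.5, -1.3]
grip_width: 0.0274
gripper_force: 29.6
```

Request:
{"name": "jog_arm", "arguments": {
  "hand": [0.02,0.02,0.02,0.02,0.02],
  "travel": [
    [0.003,0.0034,0],
    [0.003,0.0034,0],
    [0.003,0.0034,0],
    [0.003,0.0034,0],
    [0.003,0.0034,0]
  ],
  "yaw": [0,0,0,0,0]
}}

```text
time_s: 14.4
position: [0.5057, -0.2533, 0.1807]
tool_rot: [[0.66, 0.751, -0.001], [0.751, -0.66, -0.003], [-0.003, 0.001, -1.0]]
ft_force: [-11.5, -11.5, 8.1]
grip_width: 0.0275
gripper_force: 30.8
```

Request:
{"name": "jog_arm", "arguments": {
  "hand": [0.02,0.02,0.02,0.02,0.02],
  "travel": [
    [0.002,0.0023,0],
    [0.002,0.0023,0],
    [0.002,0.0023,0],
    [0.002,0.0023,0],
    [0.002,0.0023,0]
  ],
  "yaw": [0,0,0,0,0]
}}

```text
time_s: 15.02
position: [0.5156, -0.2432, 0.1815]
tool_rot: [[0.661, 0.75, -0.0], [0.75, -0.661, -0.005], [-0.004, 0.003, -1.0]]
ft_force: [-6.6, -8.9, 4.6]
grip_width: 0.028
gripper_force: 30.1
```

Request:
{"name": "jog_arm", "arguments": {
  "hand": [0.02,0.02,0.02,0.02,0.02],
  "travel": [
    [0.002,0.0023,0],
    [0.002,0.0023,0],
    [0.002,0.0023,0],
    [0.002,0.0023,0],
    [0.002,0.0023,0]
  ],
  "yaw": [0,0,0,0,0]
}}

```text
time_s: 15.65
position: [0.5258, -0.2305, 0.1808]
tool_rot: [[0.66, 0.751, -0.001], [0.751, -0.66, -0.003], [-0.002, 0.001, -1.0]]
ft_force: [-3.8, -3.5, 2.0]
grip_width: 0.0275
gripper_force: 30.1
```

Request:
{"name": "jog_arm", "arguments": {
  "hand": [0.02,0.02,0.02,0.02,0.02],
  "travel": [
    [0.002,0.0023,0],
    [0.002,0.0023,0],
    [0.002,0.0023,0],
    [0.002,0.0023,0],
    [0,0,0]
  ],
  "yaw": [0,0,0,0,0]
}}

```text
time_s: 16.27
position: [0.5343, -0.22, 0.1801]
tool_rot: [[0.66, 0.751, 0.0], [0.751, -0.66, 0.001], [0.001, -0.0, -1.0]]
ft_force: [-0.8, -1.4, -1.0]
grip_width: 0.0278
gripper_force: 29.9
```

Run:
```python
from h import *
im=env.get_image('side');cv2.imwrite('pics/s4.png',cv2.resize(im[90:230,280:420,::-1],None,fx=4,fy=4))
s=env.observe();p=s['position'];print(p,s['ft_force'],(p-[.571,-.181,0])@np.array([.661,.75,0]))
```

```text
[ 0.53421313 -0.22002294  0.18005127] [-0.65929531 -1.46970731 -1.25779843] -0.05358332333413972
```

View pics/s4.png

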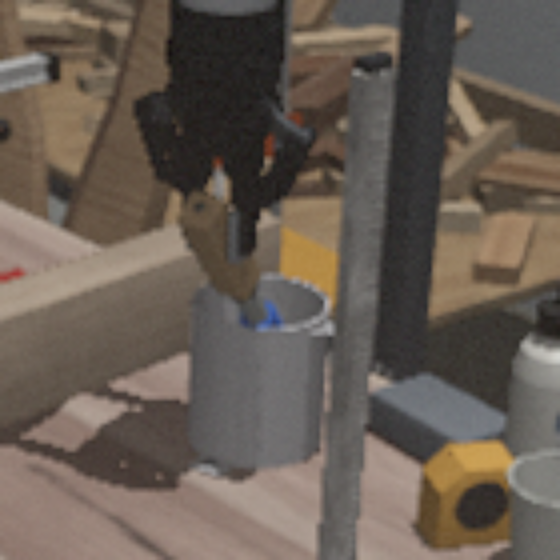

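The brush leans in the can with its handle above the near rim: butt at crop (200,205), neck at (245,300). I'll lower it until the tip reaches the floor.

Request:
{"name": "jog_arm", "arguments": {
  "hand": [0.02,0.02,0.02,0.02,0.02],
  "travel": [
    [0.001,0.001,-0.004],
    [0.001,0.001,-0.004],
    [0.001,0.001,-0.003],
    [0,0,-0.003],
    [0,0,0]
  ],
  "yaw": [0,0,0,0,0]
}}

```text
time_s: 16.95
position: [0.537, -0.2171, 0.1658]
tool_rot: [[0.66, 0.751, -0.0], [0.751, -0.66, 0.001], [0.0, -0.001, -1.0]]
ft_force: [-0.9, -1.2, -1.4]
grip_width: 0.0278
gripper_force: 29.9
```

Request:
{"name": "jog_arm", "arguments": {
  "hand": [0.02,0.02,0.02,0.02,0.02],
  "travel": [
    [0,0,-0.002],
    [0,0,-0.002],
    [0,0,-0.002],
    [0,0,-0.002],
    [0,0,0]
  ],
  "yaw": [0,0,0,0,0]
}}

```text
time_s: 17.58
position: [0.537, -0.2173, 0.158]
tool_rot: [[0.66, 0.751, -0.0], [0.751, -0.66, 0.0], [0.0, -0.0, -1.0]]
ft_force: [-0.4, -1.4, -1.6]
grip_width: 0.0274
gripper_force: 30.0
```

Request:
{"name": "jog_arm", "arguments": {
  "hand": [0.02,0.02,0.02,0.02,0.02],
  "travel": [
    [0,0,-0.002],
    [0,0,-0.002],
    [0,0,-0.002],
    [0,0,-0.001],
    [0,0,0]
  ],
  "yaw": [0,0,0,0,0]
}}

```text
time_s: 18.2
position: [0.5376, -0.2177, 0.1521]
tool_rot: [[0.66, 0.751, 0.002], [0.751, -0.66, -0.001], [0.001, 0.002, -1.0]]
ft_force: [0.3, -0.4, 5.1]
grip_width: 0.0273
gripper_force: 30.9
```

Contact at +6 N, so I'll ease up and open.

Request:
{"name": "jog_arm", "arguments": {
  "hand": [0.026,0.029,0.032,0.036,0.045],
  "travel": [
    [0,0,0.002],
    [0,0,0],
    [0,0,0],
    [0,0,0],
    [0,0,0]
  ],
  "yaw": [0,0,0,0,0]
}}

```text
time_s: 18.82
position: [0.537, -0.2174, 0.1533]
tool_rot: [[0.66, 0.751, -0.0], [0.751, -0.66, 0.0], [0.0, -0.0, -1.0]]
ft_force: [0.2, 0.1, -0.5]
grip_width: 0.0454
gripper_force: 0.0
```

Request:
{"name": "jog_arm", "arguments": {
  "hand": [0.06,0.07,0.08,0.08,0.08],
  "travel": [
    [0,0,0],
    [0,0,0],
    [0,0,0],
    [0,0,0],
    [0,0,0]
  ],
  "yaw": [0,0,0,0,0]
}}

```text
time_s: 19.45
position: [0.537, -0.2174, 0.1533]
tool_rot: [[0.66, 0.751, -0.0], [0.751, -0.66, 0.0], [0.0, -0.0, -1.0]]
ft_force: [-0.2, 0.0, 0.3]
grip_width: 0.0798
gripper_force: 0.0
```

Request:
{"name": "jog_arm", "arguments": {
  "hand": [0.08,0.08,0.08,0.08,0.08],
  "travel": [
    [0,0,0.03],
    [0,0,0.04],
    [0,0,0.04],
    [0,0,0.02],
    [0,0,0]
  ],
  "yaw": [0,0,0,0,0]
}}

```text
time_s: 20.08
position: [0.5373, -0.2176, 0.2845]
tool_rot: [[0.66, 0.751, 0.002], [0.751, -0.66, -0.002], [0.0, 0.003, -1.0]]
ft_force: [-0.5, -0.9, -0.7]
grip_width: 0.0803
gripper_force: 0.0
```

Run:
```python
from h import *
im=env.get_image('side');im2=env.get_image('top')
a=cv2.resize(im[130:220,310:400,::-1],None,fx=5,fy=5);b=cv2.resize(im2[140:220,240:310,::-1],None,fx=5,fy=5)
b=cv2.copyMakeBorder(b,0,50,0,0,cv2.BORDER_CONSTANT);cv2.imwrite('pics/s5.png',np.hstack([a,b]))
s=env.observe();print(s['position'],s['ft_force'])
```

```text
[ 0.53674724 -0.21725548  0.28221463] [0.10515487 0.40688885 0.07120954]
```

View pics/s5.png

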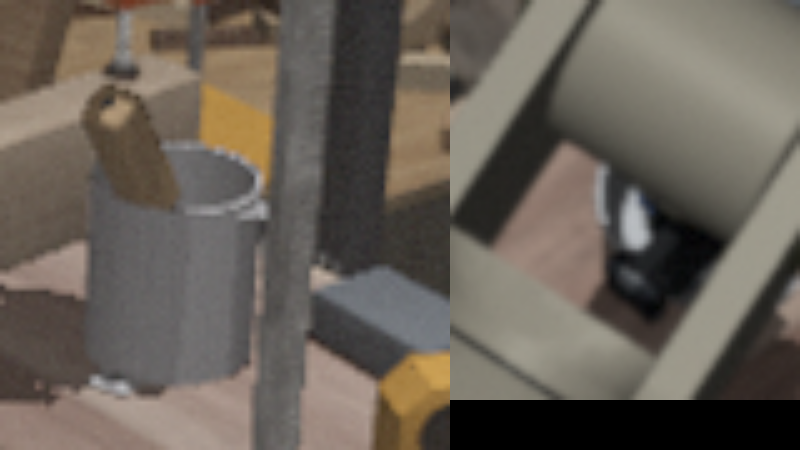

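The brush leans against the near-left rim, the butt face centred at crop (112,105), i.e. side pixel (332,151).

Run:
```python
from h import *
C=np.array([.571,-.181,0]);e=np.array([.661,.75,0]);n=np.array([-.75,.661,0])
for z in(.165,.175,.185,.195):
    X=P('side',332.4,151,z);print(z,X,(X-C)@e,(X-C)@n)
for z in(.03,.05,.07):
    for q in((281,180),):X=P('top',*q,z);print(z,(X-C)@e,(X-C)@n)
u,v=blue('top');print(u.mean(),v.mean(),len(u))
```

```text
0.165 [ 0.53177705 -0.20359911  0.165     ] -0.04287570215346425 0.01447920581460642
0.175 [ 0.52846589 -0.22769471  0.175     ] -0.06313607846773042 0.0010353774403578319
0.185 [ 0.52515474 -0.25179031  0.185     ] -0.08339645478199684 -0.01240845093389082
0.195 [ 0.52184358 -0.27588592  0.195     ] -0.10365683109626325 -0.025852279308139475
0.03 0.023813964114104514 0.007312808465764213
0.05 0.020306430783521075 0.008772599982810443
0.07 0.016798897452937733 0.01023239149985661
nan nan 0<stdin>:7: RuntimeWarning: Mean of empty slice.
  ret = ret.dtype.type(ret / rcount)
```

Butt at about (0.528,-0.231,0.177), a lean of about 31°, which matches the stated geometry. I'll regrip 20 mm below the butt.

Request:
{"name": "jog_arm", "arguments": {
  "hand": [0.08,0.08,0.08,0.08,0.08],
  "travel": [
    [-0.004,-0.0066,-0.03],
    [0,0,-0.04],
    [0,0,-0.03],
    [0,0,-0.021],
    [0,0,0]
  ],
  "yaw": [0,0,0,0,0]
}}

```text
time_s: 20.85
position: [0.5321, -0.2235, 0.1601]
tool_rot: [[0.66, 0.751, -0.004], [0.751, -0.66, 0.003], [-0.001, -0.005, -1.0]]
ft_force: [-0.7, -0.3, -0.5]
grip_width: 0.0798
gripper_force: 0.0
```

Request:
{"name": "jog_arm", "arguments": {
  "hand": [0.06,0.045,0.035,0.028,0.02],
  "travel": [
    [0,0,0],
    [0,0,0],
    [0,0,0],
    [0,0,0],
    [0,0,0]
  ],
  "yaw": [0,0,0,0,0],
  "grip_force": 20
}}

```text
time_s: 21.48
position: [0.5331, -0.224, 0.1626]
tool_rot: [[0.66, 0.751, 0.0], [0.751, -0.66, -0.0], [0.0, 0.001, -1.0]]
ft_force: [-0.3, -0.0, 1.4]
grip_width: 0.0275
gripper_force: 21.6
```

Request:
{"name": "jog_arm", "arguments": {
  "hand": [0.02,0.02,0.02,0.02,0.02],
  "travel": [
    [0,0,0],
    [0,0,0],
    [0,0,0.001],
    [0,0,0.002],
    [0,0,0.002]
  ],
  "yaw": [0,0,0,0,0]
}}

```text
time_s: 22.1
position: [0.5329, -0.224, 0.1672]
tool_rot: [[0.66, 0.751, -0.001], [0.751, -0.66, 0.0], [-0.0, -0.001, -1.0]]
ft_force: [-0.1, -0.1, -1.1]
grip_width: 0.0279
gripper_force: 21.3
```

Request:
{"name": "jog_arm", "arguments": {
  "hand": [0.02,0.02,0.02,0.02,0.02],
  "travel": [
    [0.0029,0.0033,0.0022],
    [0.0029,0.0033,0.0022],
    [0.0029,0.0033,0.0022],
    [0.0029,0.0033,0.0022],
    [0.0029,0.0033,0.0022]
  ],
  "yaw": [0,0,0,0,0]
}}

```text
time_s: 22.72
position: [0.5478, -0.2073, 0.1785]
tool_rot: [[0.66, 0.751, 0.0], [0.751, -0.66, -0.0], [-0.0, 0.0, -1.0]]
ft_force: [-0.4, -1.5, -1.3]
grip_width: 0.028
gripper_force: 21.6
```

Request:
{"name": "jog_arm", "arguments": {
  "hand": [0.02,0.02,0.02,0.02,0.02],
  "travel": [
    [0.0029,0.0033,0.0014],
    [0.0029,0.0033,0.0014],
    [0.0029,0.0033,0.0014],
    [0.0029,0.0033,0.0014],
    [0.0029,0.0033,0.0014]
  ],
  "yaw": [0,0,0,0,0]
}}

```text
time_s: 23.35
position: [0.5622, -0.1908, 0.1854]
tool_rot: [[0.66, 0.751, -0.0], [0.751, -0.66, 0.0], [0.0, -0.0, -1.0]]
ft_force: [-0.8, -0.6, -1.0]
grip_width: 0.0282
gripper_force: 21.8
```

Request:
{"name": "jog_arm", "arguments": {
  "hand": [0.02,0.02,0.02,0.02,0.02],
  "travel": [
    [0.0029,0.0033,0.0009],
    [0.0029,0.0033,0.0009],
    [0.0029,0.0033,0.0009],
    [0.0029,0.0033,0.0009],
    [0.0029,0.0033,0.0009]
  ],
  "yaw": [0,0,0,0,0]
}}

```text
time_s: 23.98
position: [0.5767, -0.1743, 0.1898]
tool_rot: [[0.66, 0.751, -0.0], [0.751, -0.66, 0.0], [0.0, -0.0, -1.0]]
ft_force: [-0.7, -0.6, -0.6]
grip_width: 0.0276
gripper_force: 22.0
```

Request:
{"name": "jog_arm", "arguments": {
  "hand": [0.02,0.02,0.02,0.02,0.02],
  "travel": [
    [0.0029,0.0033,0.0003],
    [0.0029,0.0033,0.0003],
    [0.0029,0.0033,0.0003],
    [0.0029,0.0033,0.0003],
    [0,0,0]
  ],
  "yaw": [0,0,0,0,0]
}}

```text
time_s: 24.6
position: [0.5883, -0.161, 0.191]
tool_rot: [[0.66, 0.751, 0.0], [0.751, -0.66, 0.0], [0.0, 0.0, -1.0]]
ft_force: [-0.8, -1.0, -0.8]
grip_width: 0.0279
gripper_force: 22.1
```

Run:
```python
from h import *
im=env.get_image('side');cv2.imwrite('pics/s6.png',cv2.resize(im[90:220,290:410,::-1],None,fx=4,fy=4))
s=env.observe();p=s['position'];print(p,s['ft_force'],(p-[.571,-.181,0])@np.array([.661,.75,0]))
```

```text
[ 0.58826058 -0.16107018  0.19093137] [ 0.39366109 -0.28403457 -0.15119529] 0.02635661032017207
```

View pics/s6.png

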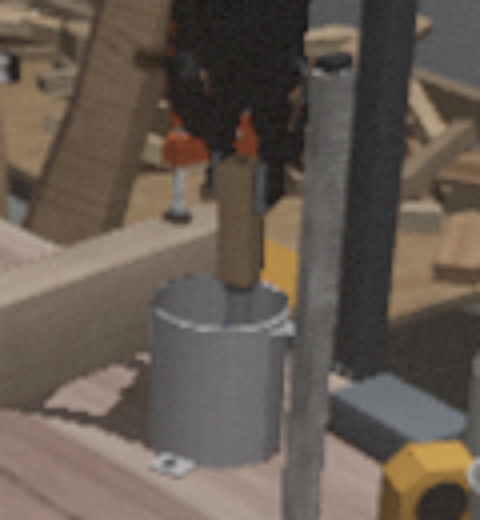

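The brush is upright, handle lower end at crop (240,285). I'll firm the grip and centre the brush, then compute the tip height.

Request:
{"name": "jog_arm", "arguments": {
  "hand": [0.02,0.02,0.02,0.02,0.02],
  "travel": [
    [0,0,0],
    [0,0,0],
    [-0.006,-0.007,0],
    [-0.006,-0.007,0],
    [-0.006,-0.007,0]
  ],
  "yaw": [0,0,0,0,0],
  "grip_force": 80
}}

```text
time_s: 25.28
position: [0.5696, -0.183, 0.1911]
tool_rot: [[0.66, 0.751, -0.0], [0.751, -0.66, -0.0], [-0.0, -0.0, -1.0]]
ft_force: [-0.0, 0.1, -0.8]
grip_width: 0.0267
gripper_force: 80.1
```

Run:
```python
from h import *
for z in (.11,.115,.12,.125,.13):print(z,proj('side',[.5885,-.161,z]),proj('side',[.5885-.005,-.161-.014,z]))
print('butt',[(z,proj('side',[.588,-.161,z])) for z in (.2,.21,.22)])
s=env.observe();print(s['position'],s['ft_force'],s['gripper_force'])
```

```text
0.11 [349.45872675 162.67376808] [348.48633666 164.69359184]
0.115 [349.54576049 161.08173094] [348.57247346 163.09001107]
0.12 [349.63310043 159.48409269] [348.65891619 161.48073487]
0.125 [349.7207482  157.88082371] [348.74566648 159.86573287]
0.13 [349.80870541 156.27189418] [348.83272598 158.24497443]
butt [(0.2, array([350.89677093, 133.13811515])), (0.21, array([351.08207814, 129.73670327])), (0.22, array([351.26873686, 126.31048399]))]
[ 0.56955652 -0.18299087  0.19105552] [-0.01433904  0.07695323 -0.82490135] 80.11444687843323
```

Request:
{"name": "jog_arm", "arguments": {
  "hand": [0.02,0.02,0.02,0.02,0.02],
  "travel": [
    [0.0041,-0.0031,0],
    [0.0041,-0.0031,0],
    [0.0041,-0.0031,0],
    [0.0041,-0.0031,0],
    [0.0041,-0.0031,0]
  ],
  "yaw": [0,0,0,0,0]
}}

```text
time_s: 25.9
position: [0.591, -0.1979, 0.1909]
tool_rot: [[0.66, 0.751, -0.0], [0.751, -0.66, 0.0], [-0.0, -0.0, -1.0]]
ft_force: [0.4, 1.0, -0.3]
grip_width: 0.0272
gripper_force: 80.3
```

Request:
{"name": "jog_arm", "arguments": {
  "hand": [0.02,0.02,0.02,0.02,0.02],
  "travel": [
    [0.0015,-0.0013,0],
    [0.0015,-0.0013,0],
    [0.0008,-0.0007,0],
    [0.0008,-0.0007,0],
    [0,0,0]
  ],
  "yaw": [0,0,0,0,0]
}}

```text
time_s: 26.52
position: [0.595, -0.2016, 0.191]
tool_rot: [[0.66, 0.751, -0.001], [0.751, -0.66, 0.001], [-0.0, -0.001, -1.0]]
ft_force: [-0.4, 1.5, -0.0]
grip_width: 0.0268
gripper_force: 80.5
```

Request:
{"name": "jog_arm", "arguments": {
  "hand": [0.02,0.02,0.02,0.02,0.02],
  "travel": [
    [0.0008,-0.0007,0],
    [0.0008,-0.0007,0],
    [0,0,0],
    [0,0,0],
    [0,0,0]
  ],
  "yaw": [0,0,0,0,0]
}}

```text
time_s: 27.15
position: [0.5957, -0.2022, 0.1909]
tool_rot: [[0.66, 0.751, -0.003], [0.751, -0.66, 0.003], [-0.0, -0.004, -1.0]]
ft_force: [-5.6, 3.7, 3.0]
grip_width: 0.027
gripper_force: 80.9
```

Request:
{"name": "jog_arm", "arguments": {
  "hand": [0.02,0.02,0.02,0.02,0.02],
  "travel": [
    [0.0008,-0.0007,0],
    [0.0008,-0.0007,0],
    [0,0,0],
    [0,0,0],
    [0,0,0]
  ],
  "yaw": [0,0,0,0,0]
}}

```text
time_s: 27.78
position: [0.5964, -0.2027, 0.1908]
tool_rot: [[0.66, 0.752, -0.006], [0.752, -0.66, 0.005], [-0.001, -0.008, -1.0]]
ft_force: [-9.5, 6.9, 5.8]
grip_width: 0.0269
gripper_force: 81.4
```

Contact is about 12 N, so I'll ease off slightly and start the first upstroke.

Request:
{"name": "jog_arm", "arguments": {
  "hand": [0.02,0.02,0.02,0.02,0.02],
  "travel": [
    [-0.0003,0.0003,0],
    [0,0,0.002],
    [0,0,0.003],
    [0,0,0.003],
    [0,0,0.003]
  ],
  "yaw": [0,0,0,0,0]
}}

```text
time_s: 28.4
position: [0.5962, -0.2027, 0.2]
tool_rot: [[0.66, 0.751, -0.007], [0.751, -0.66, 0.005], [-0.001, -0.009, -1.0]]
ft_force: [-5.3, 5.6, -5.7]
grip_width: 0.0271
gripper_force: 80.1
```

Request:
{"name": "jog_arm", "arguments": {
  "hand": [0.02,0.02,0.02,0.02,0.02],
  "travel": [
    [0,0,0.003],
    [0,0,0.003],
    [0,0,0.003],
    [0,0,0.003],
    [0,0,0.003]
  ],
  "yaw": [0,0,0,0,0]
}}

```text
time_s: 29.02
position: [0.5962, -0.2027, 0.215]
tool_rot: [[0.66, 0.751, -0.008], [0.751, -0.66, 0.005], [-0.001, -0.009, -1.0]]
ft_force: [-6.5, 5.4, -5.7]
grip_width: 0.0267
gripper_force: 80.1
```

Request:
{"name": "jog_arm", "arguments": {
  "hand": [0.02,0.02,0.02,0.02,0.02],
  "travel": [
    [0,0,0.003],
    [0,0,0.003],
    [0,0,0.003],
    [0,0,0.003],
    [0,0,0.003]
  ],
  "yaw": [0,0,0,0,0]
}}

```text
time_s: 29.65
position: [0.5963, -0.2027, 0.23]
tool_rot: [[0.66, 0.751, -0.008], [0.752, -0.66, 0.005], [-0.001, -0.009, -1.0]]
ft_force: [-6.5, 5.9, -5.7]
grip_width: 0.027
gripper_force: 80.0
```

Request:
{"name": "jog_arm", "arguments": {
  "hand": [0.02,0.02,0.02,0.02,0.02],
  "travel": [
    [0,0,0.003],
    [0,0,0.003],
    [0,0,0.003],
    [0,0,0.003],
    [0,0,0.003]
  ],
  "yaw": [0,0,0,0,0]
}}

```text
time_s: 30.28
position: [0.5964, -0.2028, 0.2451]
tool_rot: [[0.66, 0.751, -0.007], [0.751, -0.66, 0.005], [-0.001, -0.009, -1.0]]
ft_force: [-5.8, 4.9, -4.9]
grip_width: 0.0271
gripper_force: 79.8
```

Request:
{"name": "jog_arm", "arguments": {
  "hand": [0.02,0.02,0.02,0.02,0.02],
  "travel": [
    [0,0,0],
    [0,0,-0.003],
    [0,0,-0.003],
    [0,0,-0.003],
    [0,0,-0.003]
  ],
  "yaw": [0,0,0,0,0]
}}

```text
time_s: 30.9
position: [0.5964, -0.2026, 0.2348]
tool_rot: [[0.66, 0.752, -0.005], [0.752, -0.66, 0.004], [-0.001, -0.007, -1.0]]
ft_force: [-9.2, 6.8, 5.8]
grip_width: 0.0272
gripper_force: 81.2
```

Run:
```python
from h import *
s=env.observe();p=s['position'];print(p,s['ft_force'])
im=cv2.cvtColor(env.get_image('side'),cv2.COLOR_RGB2HSV)
# handle lower end: wood -> steel column scan below grip
c=proj('side',[p[0],p[1],p[2]-.05]);u=int(round(c[0]))
for v in range(int(c[1]),int(c[1])+30):print(v,im[v,u-2],end=' ')
print([(z,proj('side',[p[0]-.007,p[1]-.012,z]).round(1)) for z in (.14,.15,.16,.17,.18)])
```

```text
[ 0.59639431 -0.20262859  0.23484546] [-9.233715    6.80884042  5.78391879]
143 [15 88 96] 144 [16 97 92] 145 [19 86 95] 146 [14 84 97] 147 [15 83 98] 148 [16 92 91] 149 [16 92 97] 150 [16 80 96] 151 [ 17 103  92] 152 [16 85 78] 153 [174  25  52] 154 [165   9  59] 155 [90  3 84] 156 [40  9 89] 157 [15  6 87] 158 [90  3 87] 159 [90  3 87] 160 [60  3 87] 161 [30  6 89] 162 [20  9 89] 163 [20  8 91] 164 [75  6 85] 165 [114  60  89] 166 [115 135  91] 167 [114 118  80] 168 [120  32  48] 169 [115 117  72] 170 [117  74  97] 171 [120   4 125] 172 [150   4 136] [(0.14, array([353.3, 160.6])), (0.15, array([353.5, 157.2])), (0.16, array([353.7, 153.8])), (0.17, array([353.9, 150.4])), (0.18, array([354.1, 147. ]))]
```

The tip is about 179 mm below the TCP, so the raised point was 66 mm. Now the downstroke.

Request:
{"name": "jog_arm", "arguments": {
  "hand": [0.02,0.02,0.02,0.02,0.02],
  "travel": [
    [0,0,-0.003],
    [0,0,-0.003],
    [0,0,-0.003],
    [0,0,-0.003],
    [0,0,-0.003]
  ],
  "yaw": [0,0,0,0,0]
}}

```text
time_s: 31.58
position: [0.5964, -0.2026, 0.2199]
tool_rot: [[0.66, 0.752, -0.006], [0.752, -0.66, 0.004], [-0.0, -0.007, -1.0]]
ft_force: [-8.9, 7.6, 5.1]
grip_width: 0.027
gripper_force: 81.5
```

Request:
{"name": "jog_arm", "arguments": {
  "hand": [0.02,0.02,0.02,0.02,0.02],
  "travel": [
    [0,0,-0.003],
    [0,0,-0.003],
    [0,0,-0.003],
    [0,0,-0.003],
    [0,0,-0.003]
  ],
  "yaw": [0,0,0,0,0]
}}

```text
time_s: 32.2
position: [0.5963, -0.2025, 0.2048]
tool_rot: [[0.66, 0.752, -0.006], [0.752, -0.66, 0.004], [-0.001, -0.007, -1.0]]
ft_force: [-8.5, 7.1, 6.7]
grip_width: 0.0269
gripper_force: 81.5
```

Request:
{"name": "jog_arm", "arguments": {
  "hand": [0.02,0.02,0.02,0.02,0.02],
  "travel": [
    [0,0,-0.003],
    [0,0,-0.003],
    [0,0,-0.002],
    [0,0,-0.002],
    [0,0,0]
  ],
  "yaw": [0,0,0,0,0]
}}

```text
time_s: 32.83
position: [0.5963, -0.2025, 0.1945]
tool_rot: [[0.66, 0.752, -0.006], [0.752, -0.66, 0.004], [-0.001, -0.007, -1.0]]
ft_force: [-7.2, 5.8, 2.9]
grip_width: 0.0266
gripper_force: 81.3
```

Tip at about 15 mm, still pressing at 9 N. Second upstroke.

Request:
{"name": "jog_arm", "arguments": {
  "hand": [0.02,0.02,0.02,0.02,0.02],
  "travel": [
    [0,0,0.002],
    [0,0,0.003],
    [0,0,0.003],
    [0,0,0.003],
    [0,0,0.003]
  ],
  "yaw": [0,0,0,0,0]
}}

```text
time_s: 33.45
position: [0.5963, -0.2026, 0.207]
tool_rot: [[0.66, 0.751, -0.008], [0.751, -0.66, 0.005], [-0.001, -0.009, -1.0]]
ft_force: [-5.6, 5.1, -5.1]
grip_width: 0.0272
gripper_force: 80.1
```

Request:
{"name": "jog_arm", "arguments": {
  "hand": [0.02,0.02,0.02,0.02,0.02],
  "travel": [
    [0,0,0.003],
    [0,0,0.003],
    [0,0,0.003],
    [0,0,0.003],
    [0,0,0.003]
  ],
  "yaw": [0,0,0,0,0]
}}

```text
time_s: 34.08
position: [0.5963, -0.2027, 0.222]
tool_rot: [[0.66, 0.751, -0.008], [0.751, -0.66, 0.005], [-0.001, -0.009, -1.0]]
ft_force: [-5.8, 5.2, -4.7]
grip_width: 0.0271
gripper_force: 80.1
```

Request:
{"name": "jog_arm", "arguments": {
  "hand": [0.02,0.02,0.02,0.02,0.02],
  "travel": [
    [0,0,0.003],
    [0,0,0.003],
    [0,0,0.003],
    [0,0,0.003],
    [0,0,0.003]
  ],
  "yaw": [0,0,0,0,0]
}}

```text
time_s: 34.7
position: [0.5964, -0.2027, 0.2371]
tool_rot: [[0.66, 0.751, -0.007], [0.752, -0.66, 0.005], [-0.001, -0.009, -1.0]]
ft_force: [-7.0, 5.0, -5.5]
grip_width: 0.0267
gripper_force: 79.9
```

Request:
{"name": "jog_arm", "arguments": {
  "hand": [0.02,0.02,0.02,0.02,0.02],
  "travel": [
    [0,0,0.003],
    [0,0,0.003],
    [0,0,0.002],
    [0,0,0],
    [0,0,0]
  ],
  "yaw": [0,0,0,0,0]
}}

```text
time_s: 35.33
position: [0.5965, -0.2028, 0.2454]
tool_rot: [[0.66, 0.752, -0.007], [0.752, -0.66, 0.005], [-0.001, -0.008, -1.0]]
ft_force: [-6.5, 6.1, -2.3]
grip_width: 0.0273
gripper_force: 80.0
```

All scrub passes are done. I'll back off to the axis, soften the grip and raise a little. Then I'll tilt the brush against the near rim (azimuth -131°) so it can be set down leaning.

Request:
{"name": "jog_arm", "arguments": {
  "hand": [0.02,0.02,0.02,0.02,0.02],
  "travel": [
    [-0.0051,0.0044,0],
    [-0.0051,0.0044,0.003],
    [-0.0051,0.0044,0.005],
    [-0.0051,0.0044,0.005],
    [-0.0051,0.0042,0.005]
  ],
  "yaw": [0,0,0,0,0]
}}

```text
time_s: 35.95
position: [0.5723, -0.1823, 0.2657]
tool_rot: [[0.66, 0.751, 0.001], [0.751, -0.66, -0.0], [0.0, 0.001, -1.0]]
ft_force: [0.5, -0.2, -0.5]
grip_width: 0.0272
gripper_force: 80.7
```

Request:
{"name": "jog_arm", "arguments": {
  "hand": [0.02,0.02,0.02,0.02,0.02],
  "travel": [
    [0,0,0],
    [-0.005,-0.0057,0],
    [-0.005,-0.0057,0],
    [-0.005,-0.0057,0],
    [-0.0033,-0.0037,0]
  ],
  "yaw": [0,0,0,0,0],
  "grip_force": 20
}}

```text
time_s: 36.58
position: [0.5539, -0.2039, 0.2649]
tool_rot: [[0.661, 0.751, -0.0], [0.751, -0.661, 0.0], [-0.0, -0.0, -1.0]]
ft_force: [-1.0, 0.8, -1.4]
grip_width: 0.0275
gripper_force: 80.7
```

Request:
{"name": "jog_arm", "arguments": {
  "hand": [0.02,0.02,0.02,0.02,0.02],
  "travel": [
    [-0.0025,-0.0028,-0.001],
    [-0.0025,-0.0028,-0.001],
    [-0.0025,-0.0028,-0.001],
    [-0.0025,-0.0028,-0.001],
    [-0.0025,-0.0028,-0.001]
  ],
  "yaw": [0,0,0,0,0]
}}

```text
time_s: 37.2
position: [0.5421, -0.2172, 0.2603]
tool_rot: [[0.66, 0.751, 0.001], [0.751, -0.66, 0.0], [0.001, 0.001, -1.0]]
ft_force: [4.2, 3.5, 3.0]
grip_width: 0.0269
gripper_force: 80.8
```

The grip stays at 80 N (self-locking), but the long lever still turns the brush with modest force. Continuing.

Request:
{"name": "jog_arm", "arguments": {
  "hand": [0.02,0.02,0.02,0.02,0.02],
  "travel": [
    [-0.0025,-0.0028,-0.001],
    [-0.0025,-0.0028,-0.001],
    [-0.0025,-0.0028,-0.001],
    [-0.0025,-0.0028,-0.001],
    [-0.0025,-0.0028,-0.001]
  ],
  "yaw": [0,0,0,0,0]
}}

```text
time_s: 37.83
position: [0.5291, -0.2315, 0.255]
tool_rot: [[0.66, 0.751, -0.0], [0.751, -0.66, 0.0], [0.0, -0.0, -1.0]]
ft_force: [3.2, 3.3, 3.3]
grip_width: 0.0269
gripper_force: 80.2
```

Request:
{"name": "jog_arm", "arguments": {
  "hand": [0.02,0.02,0.02,0.02,0.02],
  "travel": [
    [-0.0025,-0.0028,-0.001],
    [-0.0025,-0.0028,-0.001],
    [-0.0025,-0.0028,-0.001],
    [-0.0025,-0.0028,-0.001],
    [-0.0025,-0.0028,-0.001]
  ],
  "yaw": [0,0,0,0,0]
}}

```text
time_s: 38.45
position: [0.5166, -0.2455, 0.25]
tool_rot: [[0.66, 0.751, -0.0], [0.751, -0.66, -0.0], [-0.0, 0.0, -1.0]]
ft_force: [2.5, 3.8, 2.9]
grip_width: 0.0272
gripper_force: 79.9
```

Request:
{"name": "jog_arm", "arguments": {
  "hand": [0.02,0.02,0.02,0.02,0.02],
  "travel": [
    [-0.003,-0.0034,-0.001],
    [-0.003,-0.0034,-0.001],
    [-0.003,-0.0034,-0.001],
    [-0.003,-0.0034,-0.001],
    [-0.003,-0.0034,-0.001]
  ],
  "yaw": [0,0,0,0,0]
}}

```text
time_s: 39.08
position: [0.5015, -0.2623, 0.2445]
tool_rot: [[0.66, 0.751, -0.001], [0.751, -0.66, 0.001], [0.0, -0.001, -1.0]]
ft_force: [3.2, 3.7, -0.3]
grip_width: 0.0269
gripper_force: 78.9
```

Run:
```python
from h import *
s=env.observe();p=s['position'];print(p,s['ft_force'],(p-[.571,-.181,0])@np.array([.661,.75,0]))
print(fit('side'),fit('top'))
p=p-[0,0,.002]
for t in (10,20,25,30,35):
    a=np.radians(t);u=np.array([.661*np.sin(a),.75*np.sin(a),-np.cos(a)])
    print(t,[(L,proj('side',p+u*L).round(),proj('top',p+u*L).round()) for L in (.07,.111,.177)])
im=cv2.cvtColor(env.get_image('side'),cv2.COLOR_RGB2HSV)
m=cv2.inRange(im,(10,60,60),(22,160,255))
for v in range(110,165,3):
    u=np.nonzero(m[v,310:360])[0]+310;print(v,(u.min(),u.max(),len(u)) if len(u) else None,end=' ')
```

```text
[ 0.50146963 -0.26229104  0.24449772] [ 3.24782768  3.69967389 -0.34587623] -0.10692785373668556h.py:19: RuntimeWarning: Mean of empty slice.
  u,v=blue(n); return len(u),(u.mean().round(1),v.mean().round(1)),[(int(u[i]),int(v[i])) for i in (v.argmin(),v.argmax(),u.argmin(),u.argmax())]
  ret = ret.dtype.type(ret / rcount)
Traceback (most recent call last):
  File "h.py", line 19, in fit
    u,v=blue(n); return len(u),(u.mean().round(1),v.mean().round(1)),[(int(u[i]),int(v[i])) for i in (v.argmin(),v.argmax(),u.argmin(),u.argmax())]
                                                                                                      ~~~~~~~~^^
ValueError: attempt to get argmin of an empty sequence
```

Run:
```python
from h import *
u,v=blue('side');k=(v>100)&(u<380);u,v=u[k],v[k];print(len(u),u.mean(),v.mean(),u.min(),u.max(),v.min(),v.max())
p=env.observe()['position']-[0,0,.002]
for t in (10,20,25,30,35):
    a=np.radians(t);w=np.array([.661*np.sin(a),.75*np.sin(a),-np.cos(a)])
    print(t,[(L,proj('side',p+w*L).round()) for L in (.111,.145,.177)])
```

```text
54 339.44444444444446 163.11111111111111 332 344 156 170
10 [(0.111, array([328., 168.])), (0.145, array([328., 179.])), (0.177, array([329., 188.]))]
20 [(0.111, array([332., 164.])), (0.145, array([334., 174.])), (0.177, array([335., 182.]))]
25 [(0.111, array([333., 162.])), (0.145, array([336., 171.])), (0.177, array([338., 178.]))]
30 [(0.111, array([335., 160.])), (0.145, array([338., 167.])), (0.177, array([341., 175.]))]
35 [(0.111, array([337., 157.])), (0.145, array([341., 164.])), (0.177, array([344., 170.]))]
```

The lean is about 33°. Shifting the tip to the far side and lowering.

Request:
{"name": "jog_arm", "arguments": {
  "hand": [0.02,0.02,0.02,0.02,0.02],
  "travel": [
    [0.005,0.0057,0],
    [0.006,0.0068,0],
    [0.006,0.0068,-0.003],
    [0.005,0.0057,-0.008],
    [0.003,0.0034,-0.01]
  ],
  "yaw": [0,0,0,0,0]
}}

```text
time_s: 39.85
position: [0.5271, -0.2334, 0.2232]
tool_rot: [[0.66, 0.752, -0.0], [0.752, -0.66, -0.0], [-0.0, -0.0, -1.0]]
ft_force: [-1.0, 0.0, -1.1]
grip_width: 0.0268
gripper_force: 79.0
```

Request:
{"name": "jog_arm", "arguments": {
  "hand": [0.02,0.02,0.02,0.02,0.02],
  "travel": [
    [0,0,-0.012],
    [0,0,-0.012],
    [0,0,-0.01],
    [0,0,-0.01],
    [0,0,0]
  ],
  "yaw": [0,0,0,0,0]
}}

```text
time_s: 40.48
position: [0.5268, -0.2346, 0.1812]
tool_rot: [[0.66, 0.751, 0.001], [0.751, -0.66, -0.002], [-0.001, 0.002, -1.0]]
ft_force: [-3.6, -0.2, 9.2]
grip_width: 0.0271
gripper_force: 80.6
```

Request:
{"name": "jog_arm", "arguments": {
  "hand": [0.02,0.02,0.02,0.02,0.02],
  "travel": [
    [0.0013,0.0015,-0.001],
    [0.0013,0.0015,-0.001],
    [0.0013,0.0015,-0.001],
    [0.0013,0.0015,-0.001],
    [0.0013,0.0015,-0.001]
  ],
  "yaw": [0,0,0,0,0]
}}

```text
time_s: 41.1
position: [0.5334, -0.2262, 0.1746]
tool_rot: [[0.66, 0.751, -0.0], [0.751, -0.66, 0.0], [-0.0, -0.001, -1.0]]
ft_force: [-0.2, 0.4, 0.2]
grip_width: 0.0274
gripper_force: 79.2
```

Request:
{"name": "jog_arm", "arguments": {
  "hand": [0.02,0.02,0.02,0.02,0.02],
  "travel": [
    [0,0,-0.002],
    [0,0,-0.002],
    [0,0,-0.002],
    [0,0,-0.002],
    [0,0,0]
  ],
  "yaw": [0,0,0,0,0]
}}

```text
time_s: 41.72
position: [0.5333, -0.2263, 0.1669]
tool_rot: [[0.66, 0.751, -0.0], [0.751, -0.66, 0.0], [0.0, -0.0, -1.0]]
ft_force: [0.4, 0.3, -1.6]
grip_width: 0.0271
gripper_force: 79.2
```

Request:
{"name": "jog_arm", "arguments": {
  "hand": [0.02,0.02,0.02,0.02,0.02],
  "travel": [
    [0,0,-0.001],
    [0,0,-0.001],
    [0,0,-0.001],
    [0,0,0],
    [0,0,0]
  ],
  "yaw": [0,0,0,0,0]
}}

```text
time_s: 42.35
position: [0.5336, -0.2263, 0.1649]
tool_rot: [[0.66, 0.751, 0.002], [0.751, -0.66, -0.0], [0.001, 0.001, -1.0]]
ft_force: [0.0, 2.4, 5.9]
grip_width: 0.0269
gripper_force: 80.4
```

Touchdown at +6 N, so I'll ease up 1.5 mm, open slowly and retreat.

Request:
{"name": "jog_arm", "arguments": {
  "hand": [0.02,0.026,0.029,0.033,0.04],
  "travel": [
    [0,0,0.0015],
    [0,0,0],
    [0,0,0],
    [0,0,0],
    [0,0,0]
  ],
  "yaw": [0,0,0,0,0]
}}

```text
time_s: 42.98
position: [0.5332, -0.2266, 0.1654]
tool_rot: [[0.66, 0.751, -0.0], [0.751, -0.66, -0.0], [-0.0, -0.0, -1.0]]
ft_force: [-0.7, -0.7, 0.1]
grip_width: 0.0402
gripper_force: 0.0
```

Request:
{"name": "jog_arm", "arguments": {
  "hand": [0.05,0.06,0.07,0.08,0.08],
  "travel": [
    [0,0,0],
    [0,0,0],
    [0,0,0],
    [0,0,0],
    [0,0,0]
  ],
  "yaw": [0,0,0,0,0]
}}

```text
time_s: 43.6
position: [0.5333, -0.2264, 0.1655]
tool_rot: [[0.66, 0.751, 0.0], [0.751, -0.66, -0.0], [0.0, 0.0, -1.0]]
ft_force: [0.6, 1.4, -0.3]
grip_width: 0.08
gripper_force: 0.0
```

Request:
{"name": "jog_arm", "arguments": {
  "hand": [0.08,0.08,0.08,0.08,0.08],
  "travel": [
    [0,0,0.03],
    [0,0,0.04],
    [0,0,0.05],
    [0,0,0.03],
    [-0.05,0.03,0]
  ],
  "yaw": [0,0,0,0,0]
}}

```text
time_s: 44.22
position: [0.485, -0.198, 0.317]
tool_rot: [[0.66, 0.751, 0.004], [0.751, -0.66, -0.003], [0.001, 0.005, -1.0]]
ft_force: [-0.5, -0.3, -1.0]
grip_width: 0.08
gripper_force: 0.0
```

Request:
{"name": "jog_arm", "arguments": {
  "hand": [0.08,0.08,0.08,0.08,0.08],
  "travel": [
    [-0.05,0.03,0],
    [-0.03,0.01,0],
    [0,0,0],
    [0,0,0],
    [0,0,0]
  ],
  "yaw": [0,0,0,0,0]
}}

```text
time_s: 44.85
position: [0.404, -0.1569, 0.3152]
tool_rot: [[0.66, 0.751, -0.0], [0.751, -0.66, 0.0], [-0.0, -0.0, -1.0]]
ft_force: [-1.4, -0.7, 0.5]
grip_width: 0.08
gripper_force: 0.0
```

Run:
```python
from h import *
im=cv2.cvtColor(env.get_image('side'),cv2.COLOR_RGB2HSV)
m=cv2.inRange(im,(8,60,40),(22,180,255))
m0=np.zeros_like(m);m0[145:185,325:350]=m[145:185,325:350]
for v in range(145,178,3):
    u=np.nonzero(m0[v])[0];print(v,(u.min(),u.max(),len(u)) if len(u) else None,end=' ')
u,v=blue('top');print('\ntop blue',len(u),u.mean() if len(u) else 0,v.mean() if len(v) else 0)
C=np.array([.571,-.181,0])
if len(u):
    X=P('top',u.mean(),v.mean(),.05)-C;print('head rel',X@[.661,.75,0],X@[-.75,.661,0])
im=cv2.cvtColor(env.get_image('top'),cv2.COLOR_RGB2HSV)
s=env.observe();print(s['position'],s['ft_force'],s['qvel'].round(2))
```

```text
145 (np.int64(325), np.int64(333), 5) 148 (np.int64(329), np.int64(338), 10) 151 (np.int64(327), np.int64(340), 14) 154 (np.int64(327), np.int64(341), 15) 157 (np.int64(329), np.int64(349), 18) 160 (np.int64(329), np.int64(342), 14) 163 (np.int64(332), np.int64(344), 13) 166 (np.int64(325), np.int64(345), 14) 169 (np.int64(325), np.int64(345), 13) 172 (np.int64(325), np.int64(326), 2) 175 None 
top blue 72 284.2361111111111 179.05555555555554
head rel 0.014996763775984141 0.0006672826418393931
[ 0.40374197 -0.15665755  0.31518708] [-0.28013002  0.35007535  0.69977582] [-0.05 -0.29  0.31 -0.05 -0.04 -0.06]
```

The brush leans as it did before, head in the can and handle over the near rim, and the arm is clear. Handing in.

```bash
python3 -c "
from rig import env
print(env.close_job())"
```

```text
the job is handed in; nothing more can be done
None
```

The job is handed in, with no verdict returned: the brush was leaned in the can, regripped by the end of its handle, scrubbed up, down and up on the streak at about 8–12 N, and left leaning bristles down with the arm clear, after about 45 s.

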